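# Tuck the drip strip under the test rig's leaf and hold it down

## Task

Pick up the aluminium drip strip by its upright fence and slide its thin edge under the grey leaf that laps over the board of the test rig, fully home against the rig's steel box, square and with its whole edge under the leaf, without lifting the leaf. Finish while still holding: keep the strip pressed flat on the board with more than 10 N of push, as if for a colleague to screw it down, and do not let go. Leave the jack, the sphere and the gauge where they stand.

Things in the scene. Friction and masses are not known exactly. Their poses are not given: they have to be found in the camera images.
- strip: Loose aluminium drip strip, 0.18 to 0.34 kg: flat plate 100 mm (x) by 130 mm (y), 4 mm thick, with an upright fence along its whole rear edge, 10 mm thick (x -50 to -40 mm), top 45 mm above the underside. Origin: centre of the plate's underside. +x points from the fence to the free thin edge (x = +50 mm); z up. Starts flat on the bench (z = 0), left or right of the rig.
- strip_edge (a point): Middle of the strip's free thin edge, on the underside: 50 mm along strip +x from the strip's origin.
- deck: The rig's fixed plywood board, 280 mm (x) by 220 mm (y), 18 mm thick, lying on the bench. Origin: centre of its underside; top at z = 18 mm. Its +x points from its free front half (x = -140 mm) towards the steel box, roughly away from the robot.
- rig: Fixed dark steel box on the rear of the board: 100 mm (x) by 220 mm (y) by 40 mm high, with side plates, a gauge and a star knob up to 60 mm higher. Origin: centre of its underside, on the board's top at deck x = +90 mm; axes as the board's. Its upright front face, the stop for the strip's edge, is at deck x = +40 mm.
- leaf (a joint): Hinge angle (rad) of the grey steel leaf: 0 = level, held there by its own 60 g, cannot go lower; grows as its free lip is lifted. Leaf 45 mm deep (x), 180 mm wide (y), 3 mm thick, hinged on the box's front face; its underside is 8 mm above the board at 0, so the 4 mm plate goes under freely when kept flat.
- leaf_lip (a point): Middle of the leaf's free lip, on its underside: at deck x = -5 mm, y = 0, 8 mm above the board's top.
- jack: Bystander: red bottle jack, 1.6 kg, base 100 by 90 mm, 150 mm tall, standing on the other side of the rig from the strip. Origin: centre of its underside.
- sphere: Bystander: green suspension sphere, 108 mm across, 112 mm tall, standing on a flat foot beyond the strip's or jack's place. Origin: centre of its underside.
- gauge: Bystander: round pressure gauge lying on its back, 72 mm across, 24 mm thick, with a brass stem. Origin: centre of its underside.
Things that resemble listed ones, but are neither listed nor needed, are in the scene too. What is meant by the strip is not blue, and is the smaller of those in its own colour.

How it is judged:
By the outcome, as a careful person would: the job done as asked, in the order asked, and still so for the second after the job is handed in, while the arm keeps its last pose, push and grip.
It also fails if it takes over 43 s, if anything falls off the work surface, if the arm or the gripper's body presses on something with over 40 N, if the wrist force passes 120 N, or if a joint passes its speed limit or range.

## Robot

A 6-joint arm with a two-finger parallel gripper is mounted at the origin on the work surface. World frame = base frame: x ahead of the robot, y to its left, z up, the work surface at z = 0. Lengths are in m, angles in rad, forces in N, time in s.
With the tool pointing down it reaches from about 0.3 to 0.775 m from the base axis. Payload 14.6 kg.
Tool frame: the origin (TCP) lies midway between the tips of the shut fingers; the grasp point (between the pads) lies 19 mm behind it; z points along the fingers, y is the line along which they close (so a half turn about z gives the same grasp; the last joint's range is limited). The gripper opens to 94 mm and grips with 3 to 60 N. Pads are 16 mm wide; open, the fingers measure 119 mm over their backs; the gripper's body (75 mm by 177 mm) begins 78 mm behind the grasp point.
Start: joints at [-1.221, 0.3, 1.521, -0, 1.321, -0.067], TCP at [0.223, -0.503, 0.205] pointing down, gripper open.
Joint ranges: [-3.03, 3.03], [-0.79, 2.21], [0.23, 2.52], [-1.04, 4.18], [0, 3.07], [-2.55, 2.55]. Speed limits (rad/s): [2.22, 2.22, 2.57, 3.14, 3.14, 3.14].

## Interface

Orientations are given as [roll, pitch, yaw] about the fixed x, y, z axes, in that order (R = Rz(yaw) Ry(pitch) Rx(roll)).
In Python, from station import * gives the robot as it stands.
- The arm moves only by the tool send_rows, never from a script. Its argument "targets" is a list of rows, each an object of numbers: "x", "y", "z": the shift along the world's x, y, z in units of 0.2 m (1.0 is 0.2 m); "spin": the turn about the world's z in units of pi/2 rad (1.0 is pi/2 rad); "claw": the finger opening in mm, from 0 to 94. A call has 1 to 20 rows; each row shifts and turns the commanded pose from where the row before left it; what a row does not reach is not made up. A row lasts 1/10 s, in which the tool goes at most 50 mm and 8.59 degrees, less where a joint would pass 70% of its speed; a pose out of reach is approached as far as the arm can. A call with a number of a shift or a turn outside -1 to 1 is refused whole. A call with a gripper value outside its range is refused whole. The fingers move at their own pace and stop on an object; "force" is the grip in N (left out, the last holds). Time passes only in rows, so rows that do not move let the fingers close. It gives the time, the measured TCP pose, the force, the opening and the grip force at its end, in the units of the state.
- get_obs(): the state, without advancing time (a new reading comes with each control period).
- camera(name): name is "scene" or "top" or "wrist"; returns the picture (480x640x3 uint8, blue, green, red); there is no depth.
- camera_model(name): a dict with "fovy" (degrees; the focal length in pixels is half the picture's height over the tangent of half this angle, whatever the lens; pixels are square), "cx", "cy" (the principal point, pixels), "T" (4x4, takes a point from camera to world coordinates). Camera axes: x right, y down, z forward; pixel columns grow to the right and rows downward; lengths in m; the calibration is good to about 2 mm. A picture is of the moment at which its call begins: read the wrist's pose just before it. camera_model takes no time and is no camera call; for the wrist camera it gives the pose at the moment of the call.
- hand_in(): hands the job in; it is judged then, once.
The state is a dict: "time_s": time; "qpos": joint angles; "joint_vel": joint speeds; "tau": joint torques, N m; "ee_pos": TCP position; "eef_rot": TCP orientation; "force": force on the tool from outside, world axes, zero at the start; "moment": the same for the moment, N m; "grip_width": finger opening in m; "grip_force": force on a finger pad.
Only numpy, scipy, OpenCV 4.12 (cv2) and the standard library are available. Lean on these libraries where they do the work, as an engineer would, in place of code of your own. Each camera call takes 0.05 s, during which the arm holds its last target. There are 200 camera calls.

## Working session

There is one attempt and no reset: what is moved stays moved. The work goes in short steps, Python scripts to look and compute and a tool call to move; the robot and the scene stay as the last step left them, time stands still between calls to the robot, and variables do not carry over. Pictures are saved under pics/ and viewed, at most 10 in all, crops included, and the job is handed in when it is done.

Besides the shell and the picture viewer there is one more tool, called in YAML: its name, and indented under it one key for each argument. send_rows: Moves the arm, as the interface text tells. Its arguments: {"type":"object","properties":{"targets":{"type":"array"},"force":{"type":"number"}},"required":["targets"]}

```bash
mkdir -p pics
cat > h.py <<'E'
from station import *
import numpy as np, cv2
def ray(m,u,v):
    f=240/np.tan(np.radians(m["fovy"])/2); T=np.array(m["T"])
    d=T[:3,:3]@np.array([(u-m["cx"])/f,(v-m["cy"])/f,1]); return T[:3,3],d
def onz(m,u,v,z):
    o,d=ray(m,u,v); return o+d*(z-o[2])/d[2]
def proj(m,p):
    f=240/np.tan(np.radians(m["fovy"])/2); T=np.array(m["T"])
    q=T[:3,:3].T@(np.array(p)-T[:3,3]); return q[0]/q[2]*f+m["cx"],q[1]/q[2]*f+m["cy"]
E
python3 - <<'E'
from h import *
for n in ("top","scene"):
    cv2.imwrite(f"pics/{n}0.png",camera(n)); m=camera_model(n); print(n,m)
print(get_obs())
E
```

```text
top {'fovy': 46.338639593219895, 'cx': 320.43875815829074, 'cy': 238.69882937700848, 'T': array([[ 0.02362062, -0.99631588,  0.08244233,  0.39925361],
       [-0.99960938, -0.0247698 , -0.01294421,  0.02659099],
       [ 0.0149386 , -0.08210438, -0.99651177,  1.3375616 ],
       [ 0.        ,  0.        ,  0.        ,  1.        ]])}
scene {'fovy': 53.5442754062434, 'cx': 327.6434716497913, 'cy': 236.15901836006122, 'T': array([[-0.73262778,  0.58006524, -0.35606298,  0.84138057],
       [ 0.68062328,  0.62213712, -0.38690742,  0.40080449],
       [-0.00291155, -0.52580388, -0.85060085,  0.9025356 ],
       [ 0.        ,  0.        ,  0.        ,  1.        ]])}
{'time_s': 0.1, 'qpos': array([-1.22059140e+00,  3.00420960e-01,  1.52148663e+00,  5.70406513e-07,
        1.32066951e+00, -6.65970311e-02]), 'joint_vel': array([-0.00084938, -0.00110685, -0.00149516,  0.00084533, -0.00159668,
        0.00043731]), 'tau': array([ 2.21737464e-03, -5.32644582e+01, -3.53281903e+01,  7.10275839e-02,
        2.35299126e-02, -6.33047534e-05]), 'ee_pos': array([ 0.22258628, -0.50271221,  0.20495378]), 'eef_rot': array([-3.14061043e+00, -6.60638033e-05,  4.16801787e-01]), 'force': array([ 0.22975381, -0.0329263 ,  0.38401455]), 'moment': array([-0.00161918, -0.03246437,  0.02399661]), 'grip_force': 0.0, 'grip_width': 0.09427459716993467}
```

View pics/top0.png

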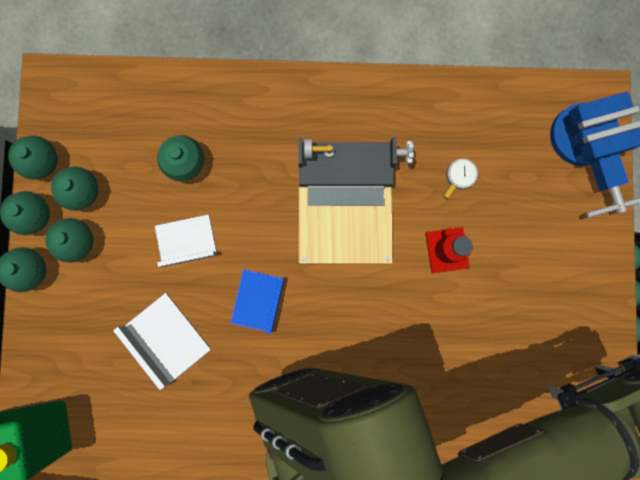

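View pics/scene0.png

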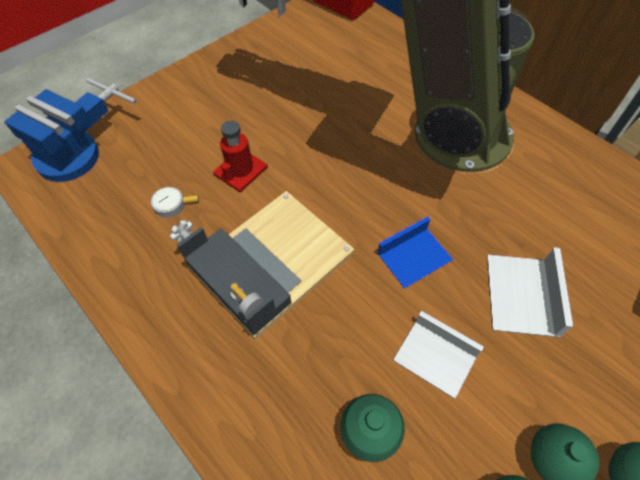

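The top view shows two bare-aluminium strips, a small one at (186,240) and a large one at (162,341), plus a blue one at (258,300). The small aluminium one is the target, with its fence on the robot side at about (188,260). The rig board is at (346,225), with its front edge at v≈263. The jack is at (448,249), the gauge at (462,173) and the sphere at (181,158). The scene view agrees, with the small strip at (440,352).

Run:
```python
from h import *
I=cv2.imread("pics/top0.png"); m=camera_model("top")
hsv=cv2.cvtColor(I,cv2.COLOR_BGR2HSV)
M=((hsv[...,1]<40)&(hsv[...,2]>120)).astype(np.uint8)
R=np.zeros_like(M);R[205:275,145:228]=1
def quad(M):
    c=max(cv2.findContours(M,0,1)[0],key=cv2.contourArea); r=cv2.minAreaRect(c); return c,cv2.boxPoints(r),r
c,b,r=quad(M*R); print("strip",r,b.tolist(),cv2.approxPolyDP(c,3,True)[:,0].tolist())
W=((hsv[...,0]>12)&(hsv[...,0]<35)&(hsv[...,2]>170)).astype(np.uint8)
R=np.zeros_like(M);R[175:275,290:400]=1
c,b,r=quad(W*R); print("deck",r,b.tolist(),cv2.approxPolyDP(c,3,True)[:,0].tolist())
for x,y in b: print(onz(m,x,y,.018).round(4))
cr=I[120:280,140:420]; cv2.imwrite("pics/c1.png",cv2.resize(cr,None,fx=2.8,fy=2.8,interpolation=2))
S=cv2.imread("pics/scene0.png")[190:410,200:500]; cv2.imwrite("pics/c2.png",cv2.resize(S,None,fx=2.6,fy=2.6,interpolation=2))
```

```text
strip ((183.3654022216797, 240.32691955566406), (41.18438720703125, 59.42318344116211), 78.69007110595703) [[150.19232177734375, 225.96153259277344], [208.4615478515625, 214.3076934814453], [216.53848266601562, 254.6923065185547], [158.26925659179688, 266.34613037109375]] [[208, 215], [155, 226], [161, 255], [159, 266], [213, 254]]
deck ((341.0, 230.0), (86.0, 102.0), 90.0) [[290.0, 187.0], [392.0, 187.0], [392.0, 273.0], [290.0, 273.0]] [[298, 188], [298, 237], [290, 240], [298, 241], [300, 263], [351, 263], [318, 267], [365, 273], [382, 268], [355, 263], [392, 263], [389, 187], [384, 189], [383, 206], [309, 206], [307, 188]]
[0.6299 0.0847 0.018 ]
[ 0.6363 -0.1582  0.018 ]
[ 0.4316 -0.1609  0.018 ]
[0.4259 0.079  0.018 ]
```

View pics/c1.png

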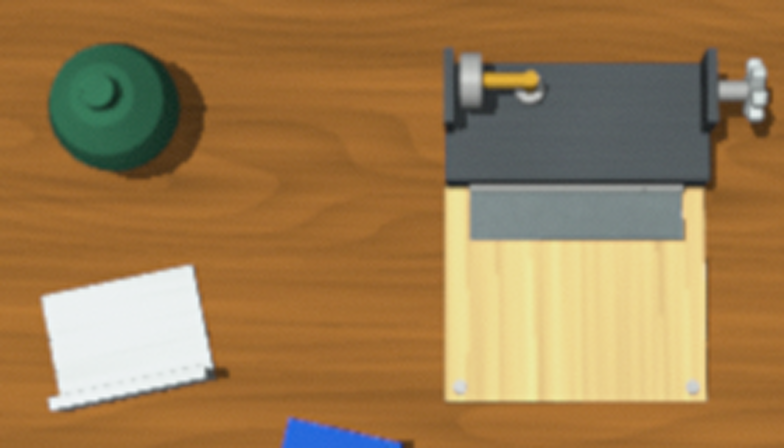

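View pics/c2.png

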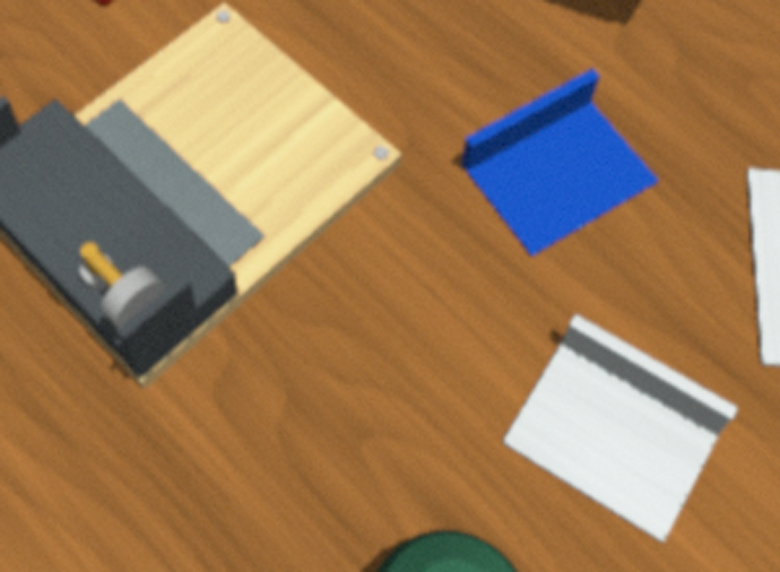

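The crop confirms the choice: the small aluminium strip lies left of the rig, with its fence nearest the robot and its thin edge at c1 (42,296)–(192,266). In c1 the board's front corners are (446,401) and (706,401), and the leaf lip runs from (471,239) to (685,240).

Run:
```python
from h import *
m=camera_model("top")
P=lambda u,v,z:onz(m,140+u/2.8-.3,120+v/2.8-.3,z)
A=dict(eL=(42,296,.004),eR=(192,266,.004),fL=(49,398,.045),fR=(212,368,.045),dL=(446,401,.018),dR=(706,401,.018),lL=(471,239,.029),lR=(685,240,.029),bL=(446,183,.058),bR=(711,184,.058))
Q={k:P(*v) for k,v in A.items()}
for k,v in Q.items(): print(k,v.round(4))
def yaw(l,r): d=Q[l]-Q[r]; return np.arctan2(-d[0],d[1]),np.linalg.norm(d)
for a in ("eL","eR"),("fL","fR"),("dL","dR"),("lL","lR"),("bL","bR"): print(a,yaw(*a), (Q[a[0]]+Q[a[1]])/2)
m=camera_model("scene")
P2=lambda u,v,z:onz(m,200+u/2.6-.3,190+v/2.6-.3,z).round(4)
print("scene edge",P2(505,440,.004),P2(664,540,.004),"fence front top/out",P2(576,315,.045),P2(737,409,.045),"deck front L,R",P2(401,155,.018),P2(224,3,.018),"lipL,R",P2(262,237,.029),P2(121,100,.029))
```

```text
eL [0.5315 0.4045 0.004 ]
eR [0.5604 0.2784 0.004 ]
fL [0.4436 0.3831 0.045 ]
fR [0.4715 0.2509 0.045 ]
dL [0.45   0.0585 0.018 ]
dR [ 0.4553 -0.1602  0.018 ]
lL [0.5862 0.0409 0.029 ]
lR [ 0.59   -0.1391  0.029 ]
bL [0.628  0.0624 0.058 ]
bR [ 0.6329 -0.1563  0.058 ]
('eL', 'eR') (np.float64(0.2253616363774742), np.float64(0.12935711841346725)) [0.54594793 0.3414262  0.004     ]
('fL', 'fR') (np.float64(0.20777095115704583), np.float64(0.1351587192505153)) [0.45753215 0.3169981  0.045     ]
('dL', 'dR') (np.float64(0.024209134952457995), np.float64(0.21879949892412293)) [ 0.45269535 -0.05082878  0.018     ]
('lL', 'lR') (np.float64(0.021049967079300087), np.float64(0.18011467651223106)) [ 0.58806099 -0.04911098  0.029     ]
('bL', 'bR') (np.float64(0.02248815017802327), np.float64(0.21874545078218574)) [ 0.63045419 -0.04696943  0.058     ]
scene edge [0.5605 0.2811 0.004 ] [0.5309 0.4063 0.004 ] fence front top/out [0.4656 0.2582 0.045 ] [0.4361 0.3837 0.045 ] deck front L,R [0.4524 0.0613 0.018 ] [ 0.4579 -0.1584  0.018 ] lipL,R [0.5893 0.0442 0.029 ] [ 0.5917 -0.1327  0.029 ]
```

send_rows:
  targets:
    - {"x": 0.0575,"y": 0.206,"spin": 0.044}
    - {"x": 0.0575,"y": 0.206,"spin": 0.044}
    - {"x": 0.0575,"y": 0.206,"spin": 0.044}
    - {"x": 0.0575,"y": 0.206,"spin": 0.044}
    - {"x": 0.0575,"y": 0.206,"spin": 0.044}
    - {"x": 0.0575,"y": 0.206,"spin": 0.044}
    - {"x": 0.0575,"y": 0.206,"spin": 0.044}
    - {"x": 0.0575,"y": 0.206,"spin": 0.044}
    - {"x": 0.0575,"y": 0.206,"spin": 0.044}
    - {"x": 0.0575,"y": 0.206,"spin": 0.044}
    - {"x": 0.0575,"y": 0.206,"spin": 0.044}
    - {"x": 0.0575,"y": 0.206,"spin": 0.044}
    - {"x": 0.0575,"y": 0.206,"spin": 0.044}
    - {"x": 0.0575,"y": 0.206,"spin": 0.044}
    - {"x": 0.0575,"y": 0.206,"spin": 0.044}
    - {"x": 0.0575,"y": 0.206,"spin": 0.044}
    - {"x": 0.0575,"y": 0.206,"spin": 0.044}
    - {"x": 0.0575,"y": 0.206,"spin": 0.044}
    - {"x": 0.0575,"y": 0.206,"spin": 0.044}
    - {"x": 0.0575,"y": 0.206,"spin": 0.044}

```text
schema error: expected keys x, y, z, spin, claw
```

Run:
```python
from h import *
o=get_obs(); print(o["time_s"],o["ee_pos"],o["eef_rot"],o["qpos"])
m=camera_model("wrist"); print(m); np.save("m_w1.npy",m,allow_pickle=True)
cv2.imwrite("pics/w1.png",camera("wrist"))
```

```text
0.1 [ 0.22258628 -0.50271221  0.20495378] [-3.14061043e+00 -6.60638033e-05  4.16801787e-01] [-1.22059140e+00  3.00420960e-01  1.52148663e+00  5.70406513e-07
  1.32066951e+00 -6.65970311e-02]
{'fovy': 60.209612591739976, 'cx': 320.46840256145975, 'cy': 233.9246005136522, 'T': array([[ 0.40655138, -0.88440937, -0.22920743,  0.28858494],
       [-0.91362625, -0.39402861, -0.10014253, -0.47389431],
       [-0.00174729,  0.25012301, -0.96821249,  0.38464283],
       [ 0.        ,  0.        ,  0.        ,  1.        ]])}
```

View pics/w1.png

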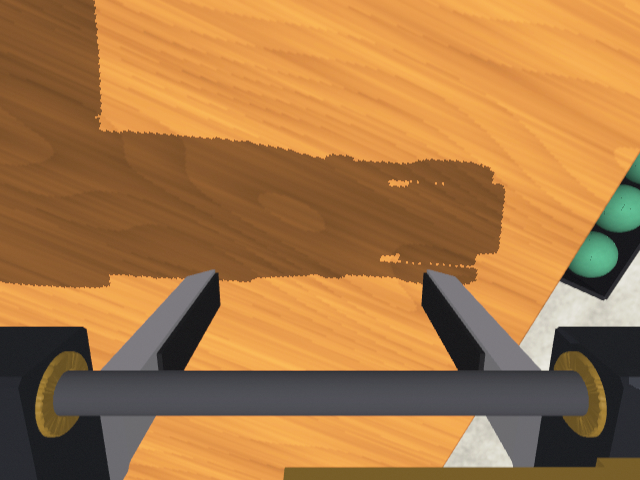

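The move was refused because every row needs all the keys. The arm hasn't moved, and the wrist view shows only bare bench between the fingers (tips at (217,272) and (425,272)).

send_rows:
  targets:
    - {"x": 0.0575,"y": 0.206,"z": 0,"spin": 0.044,"claw": 94}
    - {"x": 0.0575,"y": 0.206,"z": 0,"spin": 0.044,"claw": 94}
    - {"x": 0.0575,"y": 0.206,"z": 0,"spin": 0.044,"claw": 94}
    - {"x": 0.0575,"y": 0.206,"z": 0,"spin": 0.044,"claw": 94}
    - {"x": 0.0575,"y": 0.206,"z": 0,"spin": 0.044,"claw": 94}
    - {"x": 0.0575,"y": 0.206,"z": 0,"spin": 0.044,"claw": 94}
    - {"x": 0.0575,"y": 0.206,"z": 0,"spin": 0.044,"claw": 94}
    - {"x": 0.0575,"y": 0.206,"z": 0,"spin": 0.044,"claw": 94}
    - {"x": 0.0575,"y": 0.206,"z": 0,"spin": 0.044,"claw": 94}
    - {"x": 0.0575,"y": 0.206,"z": 0,"spin": 0.044,"claw": 94}
    - {"x": 0.0575,"y": 0.206,"z": 0,"spin": 0.044,"claw": 94}
    - {"x": 0.0575,"y": 0.206,"z": 0,"spin": 0.044,"claw": 94}
    - {"x": 0.0575,"y": 0.206,"z": 0,"spin": 0.044,"claw": 94}
    - {"x": 0.0575,"y": 0.206,"z": 0,"spin": 0.044,"claw": 94}
    - {"x": 0.0575,"y": 0.206,"z": 0,"spin": 0.044,"claw": 94}
    - {"x": 0.0575,"y": 0.206,"z": 0,"spin": 0.044,"claw": 94}
    - {"x": 0.0575,"y": 0.206,"z": 0,"spin": 0.044,"claw": 94}
    - {"x": 0.0575,"y": 0.206,"z": 0,"spin": 0.044,"claw": 94}
    - {"x": 0.0575,"y": 0.206,"z": 0,"spin": 0.044,"claw": 94}
    - {"x": 0.0575,"y": 0.206,"z": 0,"spin": 0.044,"claw": 94}

```text
time_s: 2.15
ee_pos: [0.4527, 0.3229, 0.2052]
eef_rot: [-3.141, 0.0, 1.802]
force: [0.3, -0.7, 0.9]
grip_width: 0.0943
grip_force: 0.0
```

Run:
```python
from h import *
o=get_obs(); print(o["time_s"],o["ee_pos"],o["eef_rot"],o["qpos"])
m=camera_model("wrist"); np.save("m_w2.npy",m,allow_pickle=True)
cv2.imwrite("pics/w2.png",camera("wrist"))
```

```text
2.15 [0.45269438 0.32293093 0.20516669] [-3.14128862e+00  1.28069405e-04  1.80213507e+00] [ 5.53777534e-01  3.13870568e-01  1.50346253e+00 -2.59083542e-05
  1.32458850e+00  3.22445132e-01]
```

View pics/w2.png

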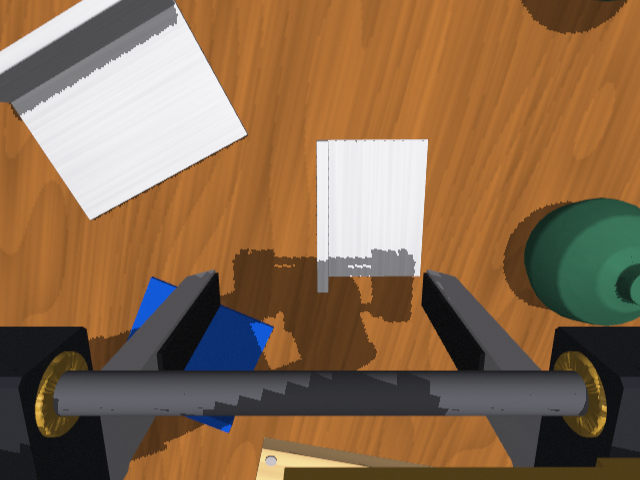

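The wrist view shows the strip between the fingers' planes. The fence top runs from (322,141) to (322,292) and the thin edge from (428,139) to (421,276).

Run:
```python
from h import *
m=np.load("m_w2.npy",allow_pickle=True).item()
A=onz(m,322.7,141,.045);B=onz(m,322.5,292,.045);E=onz(m,428,139.5,.004);F=onz(m,421,276,.004)
for p,q in((A,B),(E,F)):
    d=p-q; print(p.round(4),q.round(4),((p+q)/2).round(4),np.linalg.norm(d),np.arctan2(-d[0],d[1]))
```

```text
[0.4399 0.3831 0.045 ] [0.4699 0.2569 0.045 ] [0.4549 0.32   0.045 ] 0.12970276824859356 0.23326216570565617
[0.5321 0.405  0.004 ] [0.5637 0.2789 0.004 ] [0.5479 0.342  0.004 ] 0.129950228101817 0.24570092009915123
```

send_rows:
  targets:
    - {"x": 0.0115,"y": -0.015,"z": -0.15,"spin": 0.003,"claw": 94}
    - {"x": 0,"y": 0,"z": -0.2,"spin": 0,"claw": 70}
    - {"x": 0,"y": 0,"z": -0.2,"spin": 0,"claw": 60}
    - {"x": 0,"y": 0,"z": -0.2,"spin": 0,"claw": 50}
    - {"x": 0,"y": 0,"z": -0.12,"spin": 0,"claw": 40}
    - {"x": 0,"y": 0,"z": -0.06,"spin": 0,"claw": 40}
    - {"x": 0,"y": 0,"z": -0.04,"spin": 0,"claw": 40}
    - {"x": 0,"y": 0,"z": 0,"spin": 0,"claw": 30}
    - {"x": 0,"y": 0,"z": 0,"spin": 0,"claw": 20}
    - {"x": 0,"y": 0,"z": 0,"spin": 0,"claw": 0}
    - {"x": 0,"y": 0,"z": 0,"spin": 0,"claw": 0}
    - {"x": 0,"y": 0,"z": 0,"spin": 0,"claw": 0}
    - {"x": 0,"y": 0,"z": 0,"spin": 0,"claw": 0}
  force: 55

```text
time_s: 3.5
ee_pos: [0.4552, 0.3182, 0.012]
eef_rot: [3.141, -0.0, 1.804]
force: [-0.4, -0.7, 4.1]
grip_width: 0.0098
grip_force: 55.0
```

send_rows:
  targets:
    - {"x": 0,"y": 0,"z": 0.05,"spin": 0,"claw": 0}
    - {"x": 0,"y": 0,"z": 0.1,"spin": 0,"claw": 0}
    - {"x": 0,"y": 0,"z": 0.15,"spin": 0,"claw": 0}
    - {"x": 0,"y": 0,"z": 0.15,"spin": 0,"claw": 0}
    - {"x": 0,"y": -0.07,"z": 0.1,"spin": 0,"claw": 0}
    - {"x": 0.0142,"y": -0.17,"z": 0,"spin": -0.0134,"claw": 0}
    - {"x": 0.0142,"y": -0.18,"z": 0,"spin": -0.0134,"claw": 0}
    - {"x": 0.0142,"y": -0.18,"z": 0,"spin": -0.0134,"claw": 0}
    - {"x": 0.0142,"y": -0.18,"z": 0,"spin": -0.0134,"claw": 0}
    - {"x": 0.0142,"y": -0.18,"z": 0,"spin": -0.0134,"claw": 0}
    - {"x": 0.0142,"y": -0.18,"z": 0,"spin": -0.0134,"claw": 0}
    - {"x": 0.0142,"y": -0.18,"z": 0,"spin": -0.0134,"claw": 0}
    - {"x": 0.0142,"y": -0.18,"z": 0,"spin": -0.0134,"claw": 0}
    - {"x": 0.0142,"y": -0.18,"z": 0,"spin": -0.0134,"claw": 0}
    - {"x": 0.0142,"y": -0.17,"z": 0,"spin": -0.0134,"claw": 0}
    - {"x": 0,"y": 0,"z": 0,"spin": 0,"claw": 0}
    - {"x": 0,"y": 0,"z": 0,"spin": 0,"claw": 0}

```text
time_s: 5.2
ee_pos: [0.4831, -0.0522, 0.1216]
eef_rot: [-3.141, -0.0, 1.592]
force: [-0.2, 0.9, -3.2]
grip_width: 0.0096
grip_force: 55.0
```

Run:
```python
from h import *
o=get_obs(); print(o["time_s"],o["ee_pos"],o["eef_rot"],o["force"],o["moment"])
m=camera_model("wrist"); np.save("m_w3.npy",m,allow_pickle=True)
cv2.imwrite("pics/w3.png",camera("wrist"))
```

```text
5.2 [ 0.48309845 -0.05220669  0.12163216] [-3.14122757e+00 -2.29309333e-04  1.59200981e+00] [-0.23377333  0.85616916 -3.1878494 ] [ 0.04608228 -0.08128673 -0.03602357]
```

View pics/w3.png

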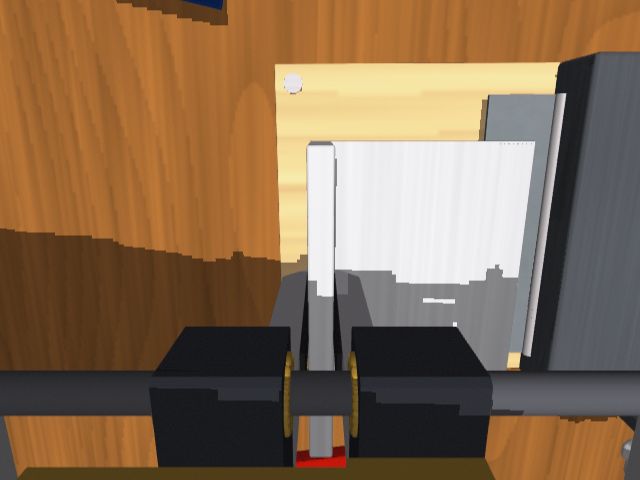

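The strip is held squarely. The fence runs from (321,143) to (320,455), the plate's thin-edge corners are at (534,141) and (508,370), the board's front-left corner is at (276,65) and the leaf-lip corner at (488,95).

Run:
```python
from h import *
m=np.load("m_w3.npy",allow_pickle=True).item()
y=1.592-np.pi/2; c,s=np.cos(y),np.sin(y); t=np.array([.4831,-.0522])
def w(x,yy,z,off=.0018): return [t[0]+c*(x+.045)-s*(yy+off),t[1]+s*(x+.045)+c*(yy+off),.1096+z]
print("exp edge L,R",proj(m,w(.05,.065,.004)),proj(m,w(.05,-.065,.004)),"fence L,R",proj(m,w(-.045,.065,.045)),proj(m,w(-.045,-.065,.045)))
print("board FL",onz(m,276,65,.018),"lipL",onz(m,488,95,.029))
a=onz(m,276,65,.018);b=onz(m,554,62.5,.018);print(np.arctan2(*(b-a)[1::-1]))
```

```text
exp edge L,R (np.float64(536.2448352102894), np.float64(140.2080345771397)) (np.float64(503.2805812366365), np.float64(395.9767273228067)) fence L,R (np.float64(321.83637830845447), np.float64(143.29031013534558)) (np.float64(321.00493766777225), np.float64(456.29085267571395))
board FL [0.4517675  0.05780625 0.018     ] lipL [0.58535654 0.04186646 0.029     ]
0.03149747788844881
```

send_rows:
  targets:
    - {"x": -0.02,"y": 0.008,"z": -0.1,"spin": 0.001,"claw": 0}
    - {"x": 0,"y": 0,"z": -0.15,"spin": 0,"claw": 0}
    - {"x": 0,"y": 0,"z": -0.1,"spin": 0,"claw": 0}
    - {"x": 0,"y": 0,"z": -0.05,"spin": 0,"claw": 0}
    - {"x": 0,"y": 0,"z": -0.03,"spin": 0,"claw": 0}
    - {"x": 0,"y": 0,"z": -0.015,"spin": 0,"claw": 0}
    - {"x": 0,"y": 0,"z": -0.01,"spin": 0,"claw": 0}
    - {"x": 0,"y": 0,"z": 0,"spin": 0,"claw": 0}
    - {"x": 0,"y": 0,"z": 0,"spin": 0,"claw": 0}

```text
time_s: 6.15
ee_pos: [0.4796, -0.0504, 0.0309]
eef_rot: [3.141, 0.0, 1.595]
force: [-0.5, -0.4, -3.1]
grip_width: 0.0095
grip_force: 55.0
```

send_rows:
  targets:
    - {"x": 0,"y": 0,"z": -0.005,"spin": 0,"claw": 0}
    - {"x": 0,"y": 0,"z": 0,"spin": 0,"claw": 0}
    - {"x": 0,"y": 0,"z": 0,"spin": 0,"claw": 0}

```text
time_s: 6.45
ee_pos: [0.4796, -0.0504, 0.03]
eef_rot: [3.141, 0.0, 1.595]
force: [-1.7, -0.1, 6.4]
grip_width: 0.0094
grip_force: 55.0
```

send_rows:
  targets:
    - {"x": 0.025,"y": 0.0006,"z": 0,"spin": 0,"claw": 0}
    - {"x": 0.025,"y": 0.0006,"z": 0,"spin": 0,"claw": 0}
    - {"x": 0.025,"y": 0.0006,"z": 0,"spin": 0,"claw": 0}
    - {"x": 0.025,"y": 0.0006,"z": 0,"spin": 0,"claw": 0}
    - {"x": 0.025,"y": 0.0006,"z": 0,"spin": 0,"claw": 0}
    - {"x": 0,"y": 0,"z": 0,"spin": 0,"claw": 0}

```text
time_s: 7.05
ee_pos: [0.5049, -0.0498, 0.0299]
eef_rot: [3.141, 0.0, 1.595]
force: [-0.7, 0.6, 5.7]
grip_width: 0.0095
grip_force: 55.0
```

Run:
```python
from h import *
o=get_obs(); print(o["time_s"],o["ee_pos"],o["eef_rot"],o["force"],o["moment"])
cv2.imwrite("pics/s4.png",cv2.resize(camera("scene")[160:340,180:420],None,fx=3.2,fy=3.2,interpolation=2))
```

```text
7.05 [ 0.50492625 -0.0498229   0.02994388] [3.14083784e+00 1.94047960e-04 1.59482186e+00] [-0.73767153  0.6119968   5.68365728] [0.02652335 0.16804834 0.02236405]
```

View pics/s4.png

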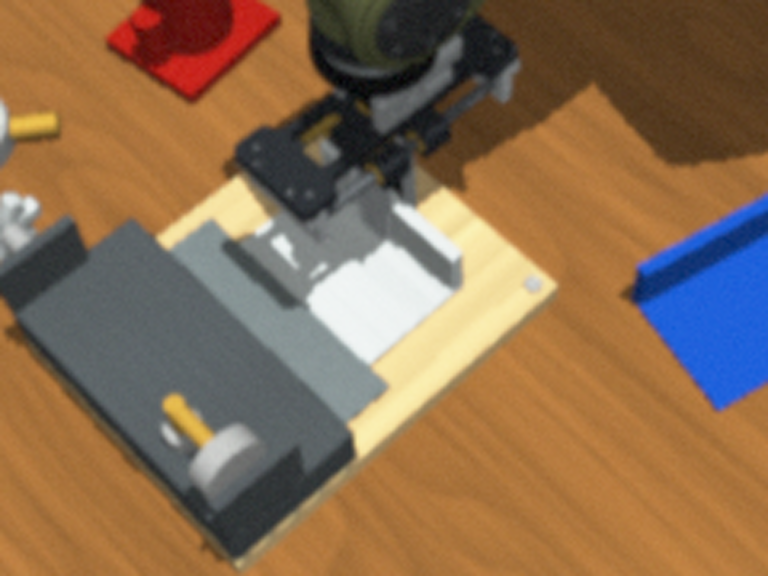

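The thin edge is under the leaf, whose lip runs straight from (215,220) to (388,385) and looks level. I'll keep sliding it in.

send_rows:
  targets:
    - {"x": 0.025,"y": 0.0006,"z": 0,"spin": 0,"claw": 0}
    - {"x": 0.025,"y": 0.0006,"z": 0,"spin": 0,"claw": 0}
    - {"x": 0.025,"y": 0.0006,"z": 0,"spin": 0,"claw": 0}
    - {"x": 0.025,"y": 0.0006,"z": 0,"spin": 0,"claw": 0}
    - {"x": 0.02,"y": 0.0005,"z": 0,"spin": 0,"claw": 0}
    - {"x": 0.005,"y": 0,"z": 0,"spin": 0,"claw": 0}
    - {"x": 0,"y": 0,"z": 0,"spin": 0,"claw": 0}
    - {"x": 0,"y": 0,"z": 0,"spin": 0,"claw": 0}

```text
time_s: 7.9
ee_pos: [0.5293, -0.0492, 0.03]
eef_rot: [-3.141, 0.0, 1.595]
force: [-5.8, -0.0, 8.4]
grip_width: 0.0094
grip_force: 55.0
```

send_rows:
  targets:
    - {"x": 0.005,"y": 0,"z": 0,"spin": 0,"claw": 0}
    - {"x": 0.005,"y": 0,"z": 0,"spin": 0,"claw": 0}
    - {"x": 0.005,"y": 0,"z": 0,"spin": 0,"claw": 0}
    - {"x": 0,"y": 0,"z": 0,"spin": 0,"claw": 0}

```text
time_s: 8.3
ee_pos: [0.5321, -0.0492, 0.03]
eef_rot: [-3.141, 0.0, 1.595]
force: [-6.7, 1.3, 9.4]
grip_width: 0.0099
grip_force: 55.0
```

send_rows:
  targets:
    - {"x": 0.005,"y": 0,"z": 0,"spin": 0,"claw": 0}
    - {"x": 0.005,"y": 0,"z": 0,"spin": 0,"claw": 0}
    - {"x": 0,"y": 0,"z": 0,"spin": 0,"claw": 0}

```text
time_s: 8.6
ee_pos: [0.5341, -0.0492, 0.03]
eef_rot: [-3.141, 0.0, 1.595]
force: [-6.9, 0.2, 8.8]
grip_width: 0.0099
grip_force: 55.0
```

send_rows:
  targets:
    - {"x": 0.005,"y": 0,"z": 0,"spin": 0,"claw": 0}
    - {"x": 0.005,"y": 0,"z": 0,"spin": 0,"claw": 0}
    - {"x": 0,"y": 0,"z": 0,"spin": 0,"claw": 0}

```text
time_s: 8.9
ee_pos: [0.5362, -0.0492, 0.03]
eef_rot: [-3.141, 0.0, 1.595]
force: [-7.3, 0.2, 9.9]
grip_width: 0.01
grip_force: 55.0
```

send_rows:
  targets:
    - {"x": 0.005,"y": 0,"z": 0,"spin": 0,"claw": 0}
    - {"x": 0.005,"y": 0,"z": 0,"spin": 0,"claw": 0}
    - {"x": 0,"y": 0,"z": 0,"spin": 0,"claw": 0}

```text
time_s: 9.2
ee_pos: [0.5381, -0.0492, 0.03]
eef_rot: [-3.141, 0.0, 1.595]
force: [-7.3, -0.2, 8.0]
grip_width: 0.0096
grip_force: 55.0
```

Run:
```python
from h import *
o=get_obs(); print(o["time_s"],o["ee_pos"],o["eef_rot"],o["force"],o["moment"])
```

```text
9.2 [ 0.538144   -0.04918614  0.02996498] [-3.14098884e+00  3.61564576e-05  1.59489898e+00] [-7.34063808 -0.2193148   7.97713973] [0.03161859 1.03838769 0.03438373]
```

send_rows:
  targets:
    - {"x": 0.005,"y": 0,"z": 0,"spin": 0,"claw": 0}
    - {"x": 0,"y": 0,"z": 0,"spin": 0,"claw": 0}

```text
time_s: 9.4
ee_pos: [0.5386, -0.0492, 0.03]
eef_rot: [-3.14, -0.0, 1.595]
force: [-11.5, -1.3, 11.7]
grip_width: 0.0094
grip_force: 55.0
```

send_rows:
  targets:
    - {"x": 0.005,"y": 0,"z": 0,"spin": 0,"claw": 0}
    - {"x": 0,"y": 0,"z": 0,"spin": 0,"claw": 0}

```text
time_s: 9.6
ee_pos: [0.5386, -0.0492, 0.0299]
eef_rot: [-3.137, -0.0, 1.595]
force: [-21.5, -0.9, 19.7]
grip_width: 0.0094
grip_force: 55.0
```

send_rows:
  targets:
    - {"x": 0.005,"y": 0,"z": 0,"spin": 0,"claw": 0}
    - {"x": 0,"y": 0,"z": 0,"spin": 0,"claw": 0}

```text
time_s: 9.8
ee_pos: [0.5386, -0.0491, 0.0299]
eef_rot: [-3.135, -0.0, 1.595]
force: [-30.5, -1.1, 25.4]
grip_width: 0.0098
grip_force: 55.1
```

Run:
```python
from h import *
o=get_obs(); print(o["ee_pos"],o["eef_rot"],o["force"],o["moment"])
```

```text
[ 0.53863699 -0.04914676  0.02994782] [-3.13484086e+00 -4.14564625e-04  1.59506913e+00] [-30.50329278  -1.08558575  25.37203056] [-0.10110746  4.45072303  0.04193794]
```

send_rows:
  targets:
    - {"x": -0.0075,"y": 0,"z": 0,"spin": 0,"claw": 0}
    - {"x": 0,"y": 0,"z": -0.005,"spin": 0,"claw": 0}
    - {"x": 0,"y": 0,"z": 0,"spin": 0,"claw": 0}
    - {"x": 0,"y": 0,"z": 0,"spin": 0,"claw": 0}

```text
time_s: 10.2
ee_pos: [0.5387, -0.0492, 0.0299]
eef_rot: [-3.139, 0.0, 1.595]
force: [-22.9, -0.6, 29.6]
grip_width: 0.0102
grip_force: 55.0
```

Run:
```python
from h import *
o=get_obs(); print(o["ee_pos"],o["eef_rot"],o["force"],o["moment"])
m=camera_model("wrist"); np.save("m_w5.npy",m,allow_pickle=True)
cv2.imwrite("pics/w5.png",camera("wrist"))
cv2.imwrite("pics/s5.png",cv2.resize(camera("scene")[160:340,180:420],None,fx=3.2,fy=3.2,interpolation=2))
```

```text
[ 0.53866985 -0.04924969  0.02992239] [-3.13884727e+00  2.21515094e-05  1.59497289e+00] [-22.85830261  -0.63880729  29.59160148] [-3.73759031e-04  3.53190750e+00  1.78301637e-02]
```

View pics/w5.png

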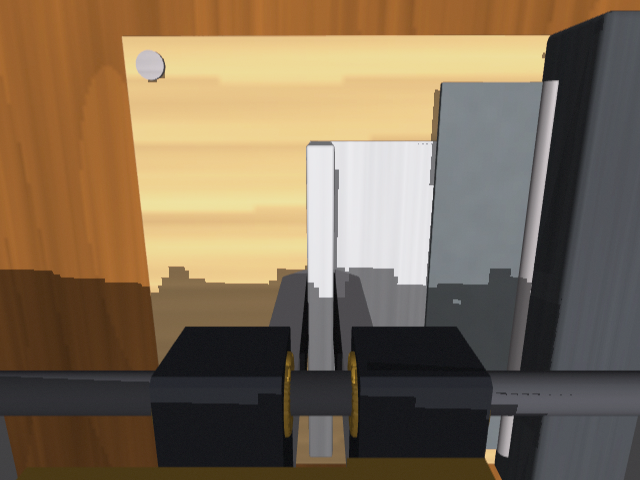

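View pics/s5.png

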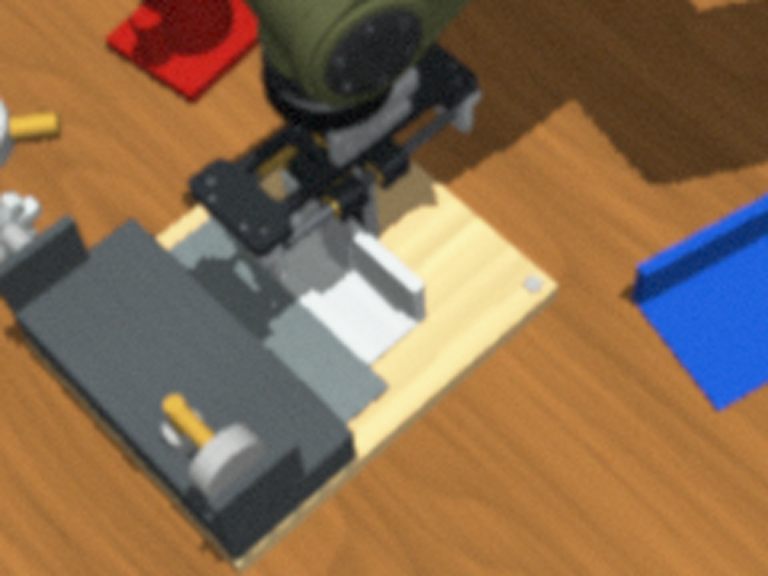

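The strip is home. In the scene crop the leaf lip corner hasn't moved, at (387,385). In the wrist view the lip runs (440,83)–(426,320) and the fence (322,145)–(320,455). I'll do one squareness check and then hand in.

Run:
```python
from h import *
m=np.load("m_w5.npy",allow_pickle=True).item()
for n,a,b,z in(("lip",(440,83),(427,320),.029),("hinge",(557,80),(525,325),.029),("fenceback",(307,145),(307.5,290),.063),("front",(122.5,37),(158,370),.018)):
    p,q=onz(m,*a,z),onz(m,*b,z); d=p-q; print(n,p.round(4),q.round(4),np.arctan2(-d[0],d[1]))
o=get_obs(); print(o["time_s"],o["eef_rot"],o["force"],o["moment"])
```

```text
lip [0.5852 0.0418 0.029 ] [ 0.5895 -0.0646  0.029 ] 0.040186922477464936
hinge [0.6331 0.0442 0.029 ] [ 0.6364 -0.0659  0.029 ] 0.030362566816829285
fenceback [0.532  0.0168 0.063 ] [ 0.5332 -0.0369  0.063 ] 0.021499042735207478
front [0.4511 0.0579 0.018 ] [ 0.4547 -0.1022  0.018 ] 0.02243483470964752
10.3 [-3.13888157e+00  2.11789409e-05  1.59505238e+00] [-23.0528103   -0.35963195  28.11386861] [0.08399539 3.5781277  0.06801768]
```

```bash
python3 -c "
from station import *
print(hand_in())"
```

```text
the job is handed in; nothing more can be done
None
```

I handed in with the small aluminium strip home against the steel box and square to within about 0.1°. Its thin edge is under the leaf, which looks level, and the arm still holds the strip with about 28 N of push onto the board. I kept clear of the jack, sphere and gauge but did not re-measure them at the end.

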